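# Tap the packing wedge tight on a porcelain bowl

### The arm

A 7-joint arm with a two-finger parallel gripper is mounted at the origin on the work surface. World frame = base frame: x ahead of the robot, y to its left, z up, the work surface at z = 0. Lengths are in m, angles in rad, forces in N, time in s.
With the tool pointing down it reaches from about 0.35 to 0.775 m from the base axis. Payload 3.1 kg.
Tool frame: the origin (TCP) lies at the very end of the fingers, on their centre line; the grasp point (between the pads) lies 19 mm behind it (bot.grip_point_offset is the z of the grasp point in the tool frame, in m); z points along the fingers, y is the line along which they close (so a half turn about z gives the same grasp; the last joint's range is limited). The gripper opens to 85 mm and grips with 20 to 120 N. Pads are 22 mm wide; open, the fingers measure 114 mm over their backs; the gripper's body (76 mm by 85 mm) begins 54 mm behind the grasp point. The pads swing forward as they close: fully open they stand 13 mm farther back than shut.
Start: joints at [1.13, 0.311, 0.014, 1.512, -0.004, 1.319, -0.027], TCP at [0.214, -0.507, 0.2] pointing down, gripper open.
Joint ranges: [-2.7, 2.7], [-0.3, 1.91], [-1.27, 1.3], [0.12, 2.57], [-1.44, 4.58], [0.2, 2.03], [-3.05, 3.05]. Speed limits (rad/s): [2.79, 2.79, 3.14, 3.14, 3.14, 3.14, 3.14].

### API

Orientations are given as a unit quaternion [w, x, y, z].
In Python, from bench import bot gives the robot as it stands.
- The arm moves only by the tool apply_moves, never from a script. Its argument "rows" is a list of rows, each an object with "hand": the gripper command: -1 is shut, 1 is fully open, values between are in proportion; "slide": the shift along the tool's x, y, z in mm, a list of three; "dr": the turn, a rotation vector about the tool's x, y, z in rad, a list of three. A call has 1 to 20 rows; each row is the pose to reach, as a shift and turn from the pose commanded when the call began, along the tool's axes at that moment; what a row does not reach only later rows make up. A row lasts 1/8 s, in which the tool goes at most 62.5 mm and 10.7 degrees, less where a joint would pass 70% of its speed; a pose out of reach is approached as far as the arm can. A call with a gripper value outside its range is refused whole. The fingers move at their own pace and stop on an object; "force" is the grip in N (left out, the last holds). Time passes only in rows, so rows that repeat a pose let the fingers close. It gives the time, the measured TCP pose, the force, the opening and the grip force at its end, in the units of the state.
- bot.read_state(): the state, without advancing time (a new reading comes with each control period).
- bot.grab_frame(name): name is "scene" or "top" or "wrist"; returns the picture (420x560x3 uint8, blue, green, red); there is no depth.
- bot.camera_info(name): a dict with "vfov" (degrees; the focal length in pixels is half the picture's height over the tangent of half this angle, whatever the lens; pixels are square), "cx", "cy" (the principal point, pixels), "xyz" and "orientation" of the camera in the world; the wrist camera has in their place "mount" (4x4, takes a point from camera to tool coordinates, whose origin is the TCP and whose axes are the flange's). Camera axes: x right, y up, looking along -z (the intrinsics and any distortion apply to the point x, -y, -z); pixel columns grow to the right and rows downward; lengths in m; the calibration is good to about 2 mm. A picture is of the moment at which its call begins: read the wrist's pose just before it. camera_info takes no time and is no camera call.
- bot.job_done(): hands the job in; it is judged then, once.
Trained networks look in the newest picture that a camera, given by its name, has taken for a name from the list of things; names that differ only in an ending like _2 or _b are one class to them, and where a whole thing is asked for, a point or a joint stands for the part that bears it (a point fixed in the world has none). Each returns a list of dicts, best first, with "p" (0 to 1); they miss things now and then, are a little off and sometimes report something else, mostly with a low value. They report only what shows in the picture. A call takes as long as a camera call. They do not tell look-alikes from the thing itself.
- bot.look_for(target, camera): "box" ([left, top, right, bottom] as shares, 0 to 1, of the picture: columns of its width, rows of its height, round what is visible of it).
- bot.regions_of(target, camera): "mask" (420x560 bool, what is visible of it) and "box" ([left, top, right, bottom] as shares, 0 to 1, of the picture: columns of its width, rows of its height, round what is visible of it).
The state is a dict: "t": time; "q": joint angles; "dq": joint speeds; "joint_torque": joint torques, N m; "ee_pos": TCP position; "tcp_rot": TCP orientation; "contact_force": force on the tool from outside, world axes, zero at the start; "wrist_torque": the same for the moment, N m; "width": finger opening in m; "grasp_force": force on a finger pad.
Only numpy, scipy, OpenCV 4.12 (cv2) and the standard library are available. Lean on these libraries where they do the work, as an engineer would, in place of code of your own. Each camera call takes 0.05 s, during which the arm holds its last target. There are 200 camera calls.

### The job

Pick up the mallet and, using only its head, drive the wooden wedge into the packing cradle with several short gentle taps, drawing the mallet clear of the wedge after each tap, until the wedge stops advancing and the jaw holds the porcelain bowl tight. Do not hit or push so hard that the bowl could crack, do not touch the bowl, wedge or jaw with the gripper, and leave the other crockery alone. Then lay the mallet back level on its blue rest and let go.

Things in the scene. Friction and masses are not known exactly. Their poses are not given: they have to be found in the camera images.
- mallet_grip (a point): Mallet (0.3 kg) lying level on its rest; this point is the grip place on its square-sided wooden handle, 20 mm wide (y), 22 mm high (z), 42 mm above the table at the start. Axes: x along the handle towards the head, y the striking direction, z up. The handle runs from 95 mm behind this point to the head. It can turn in a weak grip under a tap: grip it firmly.
- mallet_head (a point): Centre of the mallet's black rubber head, 55 mm along x from the grip point, same axes and height: a block 34 mm (x) by 70 mm (y) by 44 mm (z), with a white striking face at each y end (35 mm either side of the handle's centre line).
- mallet: The same mallet, same origin and axes as the grip point.
- rest: Blue mallet rest, fixed, 210 (x) by 130 (y) mm plate, 6 mm thick; origin at its underside's centre, on the table. A cork block 60 mm wide, top at 20 mm, at x = +55 mm carries the head; a cork batten 22 mm wide, top at 31 mm, at x = -75 mm the handle; both run all along y. A mallet laid here has its grip point about over the origin, 42 mm up, x axes alike.
- cradle: Wooden packing cradle, fixed: plank 270 mm (x) by 150 mm (y) on battens, top at z = 35 mm; origin on the table under its middle, z up. The wedge is driven along its +y, the jaw then moves along its +x. A far stop beyond the bowl is pegged a few mm differently each time, so how far the wedge goes until tight differs too. Nothing on it is taller than 100 mm.
- rail_end (a point): End of the rail that guides the wedge, its corner nearest the wedge's thick end: at x = -100, y = -60 mm on the cradle, 68 mm above the table. The rail is 22 mm wide (x from -122 to -100 mm) and 120 mm long; two thin steel straps lie over wedge and jaw, top at z = 72 mm.
- wedge: Dark wooden wedge captive in the cradle, 170 mm long, 32 mm high, taper 1.5 in 10. Origin: centre of its thick end face to be struck (38 mm wide, 32 mm high, orange), 52 mm above the table; axes as the cradle's. At the start at x = -81, y = -150 mm on the cradle, 90 mm clear of the rail's end. It slides only along y; each 10 mm moves the jaw 1.5 mm.
- wedge_tip (a point): Middle of the wedge's thin end (12 mm wide), 170 mm along y from the struck face. It slides against 5 N of friction (plus 1 N at 40 mm/s), freely for some 25 to 65 mm, then tightens: resistance climbs within a few mm. It is tight when taps of 9 N or more hardly move it; 11 N is a good last tap, above 20 N the bowl is in danger. Tap slowly, about 25 mm/s: faster blows overshoot once it is tight. It stays where driven.
- jaw: Sliding wooden jaw with a cork face, 100 mm (y) by 32 mm high; origin at the centre of its front face, 52 mm above the table; the wedge moves it along the cradle's +x towards the bowl.
- bowl: White square porcelain bowl, 120 by 120 mm, 58 mm high (62 with its beaded rim), walls 7 mm, 0.6 kg, loose on the cradle's plank between jaw and stop; origin at the centre of its underside.
- cup: White porcelain cup, 76 mm wide, 75 mm high, origin at the centre of its underside. Bystander.
- jar: Blue porcelain jar with a white lid, 68 mm wide, 85 mm high, origin at the centre of its underside. Bystander.
- dish: Small white round dish, 120 mm wide, 28 mm high, origin at the centre of its underside. Bystander.
Things that resemble listed ones, but are neither listed nor needed, are in the scene too. Of the things that look like the mallet, the larger one is meant.

How it is judged:
On the way, in this order (a step that is already met when the one before it is completed fails the run):
1. the wedge has been tapped at least 4 mm in, the mallet is held clear of it and the bowl is not yet squeezed (distance of wedge from where it was at the start of the episode above 0.004 m and contact force between mallet and wedge below 0.3 N and contact force between jaw and bowl below 4 N and contact force between mallet and the fingers above 1 N), for 0.1 s.
2. the wedge is tight: the jaw presses on the bowl with over 9 N after the mallet has left the wedge (contact force between jaw and bowl above 9 N and contact force between mallet and wedge below 0.3 N), for 0.3 s.
At the end, for the whole second after the job is handed in: The wedge is tight (the jaw still presses on the bowl with more than 9 N), the bowl is still, and the mallet lies at rest on its blue rest: grip point within 30 mm along and 50 mm across of the rest's centre, 36 to 48 mm above the table, level within 0.12 rad (contact force between jaw and bowl above 9 N and linear speed of bowl below 0.01 m/s and x of mallet_grip in the frame of rest between -0.03 and 0.03 m and y of mallet_grip in the frame of rest between -0.05 and 0.05 m and z of mallet_grip in the frame of rest between 0.036 and 0.048 m and angle between mallet's own z axis and vertical below 0.12 rad and linear speed of mallet below 0.02 m/s); the robot touches nothing.
It fails at once if the mallet strikes or pushes the wedge with more than 30 N (contact force between mallet and wedge above 30 N).
It fails at once if the jaw squeezes the bowl with more than 160 N (contact force between jaw and bowl above 160 N).
It fails at once if the gripper or arm touches the wedge, the jaw or the bowl (contact force between any of the fingers, the arm and wedge above 1 N or contact force between any of the fingers, the arm and jaw above 1 N or contact force between any of the fingers, the arm and bowl above 1 N).
It fails at once if the mallet touches the bowl or the jaw (contact force between mallet and bowl above 1 N or contact force between mallet and jaw above 1 N).
It fails at once if the cup, jar or dish is moved more than 15 mm (distance of any of cup, jar, dish from where it was at the start of the episode above 0.015 m).
It also fails if it takes over 72 s, if anything falls off the work surface, if the arm or the gripper's body presses on something with over 40 N, if the wrist force passes 120 N, or if a joint passes its speed limit or range.

## Working session

There is one attempt and no reset: what is moved stays moved. The work goes in short steps, Python scripts to look and compute and a tool call to move; the robot and the scene stay as the last step left them, time stands still between calls to the robot, and variables do not carry over. Pictures are saved under pics/ and viewed, at most 12 in all, crops included, and the job is handed in when it is done.

Besides the shell and the picture viewer there is one more tool, called after "Emit:" in YAML: its name, and indented under it one key for each argument. apply_moves: Moves the arm, as the interface text tells. Its arguments: {"type":"object","properties":{"rows":{"type":"array","items":{"type":"object","properties":{"hand":{"type":"number"},"slide":{"type":"array","items":{"type":"number"}},"dr":{"type":"array","items":{"type":"number"}}}}},"force":{"type":"number"}},"required":["rows"]}

```bash
mkdir -p pics; ls
python3 - <<'E'
from bench import bot
import cv2,numpy as np
for n in ["scene","top"]:
    im=bot.grab_frame(n); cv2.imwrite(f"pics/{n}0.png",im); print(n,bot.camera_info(n))
    for t in ["mallet","mallet_head","rest","cradle","wedge","rail_end","jaw","bowl","cup","jar","dish"]:
        print(t,[(round(r['p'],2),[int(b*s) for b,s in zip(r['box'],(560,420,560,420))]) for r in bot.look_for(t,n)][:3])
print(bot.camera_info("wrist"));print(bot.read_state(), bot.grip_point_offset)
E
```

```text
pics
scene {'vfov': 53.1383489502246, 'cx': 277.17784726702604, 'cy': 220.29265365958182, 'xyz': array([1.08133988, 0.66056208, 0.95898298]), 'orientation': array([0.26911223, 0.1135881 , 0.34578438, 0.89168913])}
mallet [(0.67, [208, 124, 241, 149]), (0.63, [224, 145, 274, 175])]
mallet_head [(0.82, [229, 146, 269, 177]), (0.71, [213, 128, 237, 146])]
rest [(0.63, [217, 144, 283, 195])]
cradle [(0.92, [248, 200, 354, 300])]
wedge [(0.95, [298, 204, 339, 249]), (0.32, [228, 145, 271, 176])]
rail_end [(0.69, [252, 205, 358, 299])]
jaw [(0.65, [317, 238, 343, 263])]
bowl [(0.86, [271, 226, 329, 280]), (0.27, [250, 203, 356, 296])]
cup [(0.66, [215, 207, 241, 241])]
jar [(0.62, [184, 191, 205, 223]), (0.56, [227, 149, 272, 174])]
dish []
top {'vfov': 52.110521117646556, 'cx': 282.78366263716725, 'cy': 203.25940547857886, 'xyz': array([ 0.51488377, -0.02045614,  1.27258344]), 'orientation': array([ 0.71218073,  0.01883751, -0.03645218, -0.70079598])}
mallet [(0.58, [365, 215, 390, 271]), (0.58, [418, 228, 459, 248]), (0.26, [188, 155, 267, 257])]
mallet_head [(0.96, [363, 215, 390, 273])
[... 864 characters left out ...]
 array([ 1.13028413,  0.31089198,  0.01401375,  1.51149752, -0.00442205,
        1.31919305, -0.02720597]), 'dq': array([-0.00017276, -0.00176929,  0.001473  ,  0.00097512, -0.00082643,
       -0.00015684,  0.00078355]), 'joint_torque': array([ 3.92306110e-04, -3.79814816e+01,  1.46047748e-01, -2.30858159e+01,
        1.22635730e-02,  2.23830823e-03,  7.88491491e-06]), 'ee_pos': array([ 0.21361595, -0.50684437,  0.20020926]), 'tcp_rot': array([2.04468224e-05, 9.80179317e-01, 1.98112360e-01, 2.70187607e-06]), 'contact_force': array([ 0.77494473, -0.41236245,  0.00395768]), 'wrist_torque': array([-0.01534322,  0.04060657,  0.00159703]), 'grasp_force': 0.0, 'width': 0.08516236012508997} -0.0187
```

Run:
```python
import cv2
im=cv2.imread("pics/top0.png"); cv2.imwrite("pics/top0z.png",cv2.resize(im[120:310,80:480],(800,380),interpolation=cv2.INTER_CUBIC))
```

```text
(no output)
```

View pics/top0z.png

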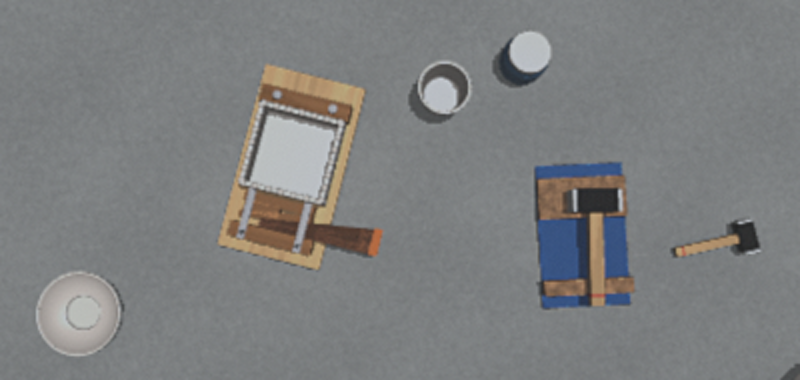

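View pics/scene0.png

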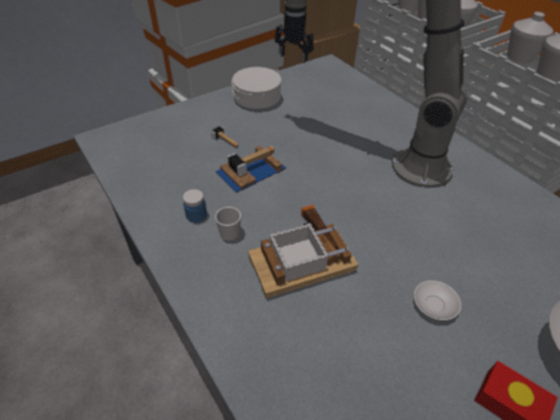

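The top crop shows two mallet-like things. The large one lies on the blue rest at about full-picture (378,240), and a small look-alike lies off the rest at (439,239). I choose the large one. The wedge's orange end is at (267,240), facing -y, and the cradle is yawed about -14°.

```bash
cat > h.py <<'E'
from bench import bot
import cv2,numpy as np
from scipy.spatial.transform import Rotation as R
def rot(q): return R.from_quat(q,scalar_first=True).as_matrix()
def cam(n):
    c=bot.camera_info(n); f=210/np.tan(np.radians(c['vfov'])/2)
    if 'mount' in c:
        s=bot.read_state(); M=rot(s['tcp_rot']); m=c['mount']
        return f,c['cx'],c['cy'],s['ee_pos']+M@m[:3,3],M@m[:3,:3]
    return f,c['cx'],c['cy'],c['xyz'],rot(c['orientation'])
def px2w(C,uv,z):
    f,cx,cy,p,M=C; uv=np.atleast_2d(uv).astype(float)
    d=np.c_[(uv[:,0]-cx)/f,-(uv[:,1]-cy)/f,-np.ones(len(uv))]@M.T
    return p+d*((z-p[2])/d[:,2])[:,None]
def w2px(C,P):
    f,cx,cy,p,M=C; d=(np.atleast_2d(P)-p)@M
    return np.c_[cx-f*d[:,0]/d[:,2],cy+f*d[:,1]/d[:,2]]
def grab(n):
    C=cam(n); return C,bot.grab_frame(n)
E
python3 - <<'E'
from h import *
C=cam("top"); im=cv2.imread("pics/top0.png"); hsv=cv2.cvtColor(im,cv2.COLOR_BGR2HSV)
# head: dark block; rest: blue; orange
def show(n,m,z):
    k,l,s,_=cv2.connectedComponentsWithStats(m.astype(np.uint8)); i=1+np.argmax(s[1:,4])
    pts=np.argwhere(l==i)[:,::-1].astype(np.float32); r=cv2.minAreaRect(pts)
    w=px2w(C,cv2.boxPoints(r),z); print(n,s[i],r,px2w(C,r[0],z).round(4),w[:,:2].round(3).tolist())
b=(hsv[...,0]>105)&(hsv[...,0]<125)&(hsv[...,1]>140); b[:200]=0; show("rest",b,.006)
o=(hsv[...,0]<14)&(hsv[...,1]>170)&(hsv[...,2]>150); show("orange",o,.06)
bk=np.zeros(im.shape[:2],bool); bk[205:235,355:400]=(im[205:235,355:400].max(2)<60); show("head",bk,.064)
print("crop->world plank corners", px2w(C,[[80+267/2,120+65/2],[80+365/2,120+90/2],[80+220/2,120+245/2],[80+319/2,120+269/2]],.035).round(3)[:,:2].tolist())
print("handle end",px2w(C,[80+597/2,120+302/2],.053), "cup,jar,dish",px2w(C,[[302,164],[343,150],[119,276]],.07).round(3).tolist())
E
```

```text
rest [349 230  20  30 505] ((359.5122985839844, 244.16575622558594), (28.920766830444336, 19.021961212158203), 85.76361083984375) [[ 0.4973 -0.2795  0.006 ]] [[0.537, -0.248], [0.542, -0.305], [0.457, -0.311], [0.453, -0.255]]
orange [   0  235   45   43 1046] ((18.55660057067871, 256.1980895996094), (31.18084716796875, 47.11467361450195), 74.05460357666016) [[0.451  0.6779 0.06  ]] [[0.473, 0.753], [0.511, 0.631], [0.429, 0.603], [0.392, 0.724]]
head [369 214  20  13 221] ((378.5, 220.0), (12.0, 19.0), 90.0) [[ 0.567  -0.3216  0.064 ]] [[0.584, -0.295], [0.584, -0.349], [0.55, -0.349], [0.55, -0.295]]
crop->world plank corners [[0.757, 0.153], [0.723, 0.01], [0.495, 0.213], [0.463, 0.071]]
handle end [[ 0.42307625 -0.32400567  0.053     ]] cup,jar,dish [[0.722, -0.102, 0.07], [0.764, -0.219, 0.07], [0.401, 0.397, 0.07]]
```

```bash
cat >> h.py <<'E'
def plan(xyz,yaw):
    "slide (mm) and dr from the present pose to a tool-down pose, tool x at yaw (rad)"
    s=bot.read_state(); M=R.from_quat(s['tcp_rot'],scalar_first=True)
    T=R.from_euler('z',yaw)*R.from_euler('x',np.pi)
    print('slide',(M.inv().apply(np.array(xyz)-s['ee_pos'])*1e3).round(1),'dr',(M.inv()*T).as_rotvec().round(4))
E
python3 -c "
from h import *
plan([.45,-.3225,.25],.016)"
```

```text
slide [289.4 -78.1 -49.8] dr [ 0.     -0.      0.3829]
```

Emit:
apply_moves:
  rows:
    - {"slide":[289,-78,-50],"dr":[0,0,0.383],"hand":1}
    - {"slide":[289,-78,-50],"dr":[0,0,0.383],"hand":1}
    - {"slide":[289,-78,-50],"dr":[0,0,0.383],"hand":1}
    - {"slide":[289,-78,-50],"dr":[0,0,0.383],"hand":1}
    - {"slide":[289,-78,-50],"dr":[0,0,0.383],"hand":1}
    - {"slide":[289,-78,-50],"dr":[0,0,0.383],"hand":1}
    - {"slide":[289,-78,-50],"dr":[0,0,0.383],"hand":1}
    - {"slide":[289,-78,-50],"dr":[0,0,0.383],"hand":1}

```text
t: 2.2
ee_pos: [0.4479, -0.3245, 0.2499]
tcp_rot: [0.0, 1.0, 0.006, -0.001]
contact_force: [0.4, -0.3, -0.5]
width: 0.0858
grasp_force: 0.0
```

Run:
```python
from h import *
C,im=grab("wrist"); cv2.imwrite("pics/w1.png",im); print(bot.read_state()['ee_pos'],bot.read_state()['t'])
for t in ["mallet_head","mallet_grip","rest"]:
    for r in bot.regions_of(t,"wrist")[:2]:
        q=cv2.minAreaRect(np.argwhere(r['mask'])[:,::-1].astype(np.float32)); print(t,r['p'],q)
hd=[[.514,-.3225,.053],[.423,-.324,.053],[.569,-.321,.064]]
print(w2px(C,hd))
```

```text
[ 0.44793075 -0.32446713  0.24993855] 2.25
mallet_head 0.9 ((427.2773742675781, 117.4278564453125), (42.933570861816406, 101.38137817382812), 88.51213073730469)
mallet_head 0.55 ((281.0, 125.0), (148.0, 64.0), 90.0)
mallet_grip 0.88 ((281.0, 125.0), (148.0, 64.0), 90.0)
mallet_grip 0.79 ((427.7751770019531, 117.39443969726562), (42.937530517578125, 100.4878921508789), 88.58557891845703)
rest 0.84 ((274.69287109375, 108.59166717529297), (171.1009979248047, 109.81649780273438), 86.22771453857422)
[[281.3217666  120.22917867]
 [281.7307925  195.98573001]
 [280.43665252  67.24501134]]
```

View pics/w1.png

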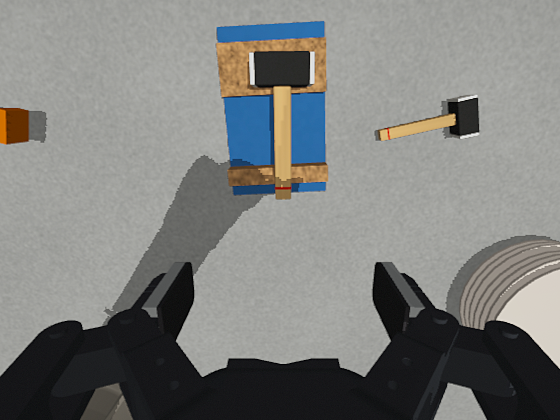

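The large mallet is centred under the camera: head at (281,68), handle running from (282,90) to (284,198). The small look-alike is at (430,130). This matches the top-camera estimate within 2 px.

Run:
```python
from h import *
C=cam("wrist")
print(px2w(C,[[281.5,68]],.064).round(4),px2w(C,[[282.5,110],[284,198]],.053).round(4).tolist())
r=px2w(C,[[217,28],[324,22],[326,190],[231,193]],.006).round(4);print(r[:,:2].tolist(),r.mean(0))
T=cam("top"); r=px2w(T,[[80+a/2,120+b/2] for a,b in [(536,165),(621,162),(630,305),(542,308)]],.006).round(4);print(r[:,:2].tolist(),r.mean(0))
print(px2w(T,[[80+597/2,120+201/2],[80+597/2,120+302/2]],.06))
plan([.514,-.323,.15],.01); plan([.514,-.323,.0235],.01)
```

```text
[[ 0.5692 -0.3212  0.064 ]] [[0.5262, -0.3228, 0.053], [0.4213, -0.3261, 0.053]]
[[0.6192, -0.2428], [0.6273, -0.371], [0.4203, -0.3849], [0.4142, -0.2521]] [ 0.52025 -0.3127   0.006  ]
[[0.62, -0.245], [0.6267, -0.3722], [0.4158, -0.3845], [0.4098, -0.2545]] [ 0.518075 -0.31405   0.006   ]
[[ 0.56572472 -0.32259818  0.06      ]
 [ 0.42360319 -0.32226339  0.06      ]]
slide [6.540e+01 1.000e-01 1.001e+02] dr [0.0002 0.0004 0.0034]
slide [6.550e+01 1.000e-01 2.266e+02] dr [0.0002 0.0004 0.0034]
```

Emit:
apply_moves:
  rows:
    - {"slide":[67,-1,100],"dr":[0,0,-0.017],"hand":1}
    - {"slide":[67,-1,100],"dr":[0,0,-0.017],"hand":1}
    - {"slide":[67,-1,100],"dr":[0,0,-0.017],"hand":1}
    - {"slide":[67,-1,150],"dr":[0,0,-0.017],"hand":1}
    - {"slide":[67,-1,190],"dr":[0,0,-0.017],"hand":1}
    - {"slide":[67,-1,215],"dr":[0,0,-0.017],"hand":1}
    - {"slide":[67,-1,226],"dr":[0,0,-0.017],"hand":1}
    - {"slide":[67,-1,226],"dr":[0,0,-0.017],"hand":1}
    - {"slide":[67,-1,226],"dr":[0,0,-0.017],"hand":1}

```text
t: 3.52
ee_pos: [0.5178, -0.3217, 0.0262]
tcp_rot: [0.001, 1.0, 0.016, 0.002]
contact_force: [0.3, -0.6, -1.4]
width: 0.0856
grasp_force: 0.0
```

Emit:
apply_moves:
  rows:
    - {"slide":[0,0,0],"hand":-1}
    - {"slide":[0,0,0],"hand":-1}
    - {"slide":[0,0,0],"hand":-1}
    - {"slide":[0,0,0],"hand":-1}
    - {"slide":[0,0,0],"hand":-1}
    - {"slide":[0,0,0],"hand":-1}
    - {"slide":[0,0,0],"hand":-1}
    - {"slide":[0,0,0],"hand":-1}
  force: 110

```text
$.rows[0]: bad value
```

Emit:
apply_moves:
  rows:
    - {"slide":[0,0,1],"dr":[0,0,0],"hand":-1}
    - {"slide":[0,0,1],"dr":[0,0,0],"hand":-1}
    - {"slide":[0,0,1],"dr":[0,0,0],"hand":-1}
    - {"slide":[0,0,1],"dr":[0,0,0],"hand":-1}
    - {"slide":[0,0,1],"dr":[0,0,0],"hand":-1}
    - {"slide":[0,0,1],"dr":[0,0,0],"hand":-1}
    - {"slide":[0,0,1],"dr":[0,0,0],"hand":-1}
    - {"slide":[0,0,1],"dr":[0,0,0],"hand":-1}
  force: 110

```text
t: 4.53
ee_pos: [0.5166, -0.3206, 0.0232]
tcp_rot: [-0.0, 1.0, 0.016, -0.0]
contact_force: [0.6, -0.2, 0.6]
width: -0.0002
grasp_force: 0.0
```

Run:
```python
from h import *
C,im=grab("wrist"); cv2.imwrite("pics/w2.png",im); s=bot.read_state();print(s)
```

```text
{'t': 4.575, 'q': array([ 0.59832466,  0.57827122, -0.10326949,  1.56920985,  0.06713429,
        0.99758865, -1.06260012]), 'dq': array([-4.01196366e-04,  1.27407513e-03, -1.46181713e-03, -5.27616674e-05,
        5.29774983e-04,  6.94678274e-05,  2.18788354e-03]), 'joint_torque': array([-1.41270059e-03, -4.64900923e+01, -1.26553528e+00, -1.99761629e+01,
        1.04223282e-02,  2.23997326e-03, -4.64086702e-05]), 'ee_pos': array([ 0.51660899, -0.32065827,  0.02319508]), 'tcp_rot': array([ 5.72472182e-06,  9.99864783e-01,  1.64443094e-02, -7.19040182e-06]), 'contact_force': array([-0.72653435,  0.7732342 , -0.32886872]), 'wrist_torque': array([ 0.03790055, -0.02080334, -0.03536824]), 'grasp_force': 0.0, 'width': -2.8010951990062405e-05}
```

View pics/w2.png

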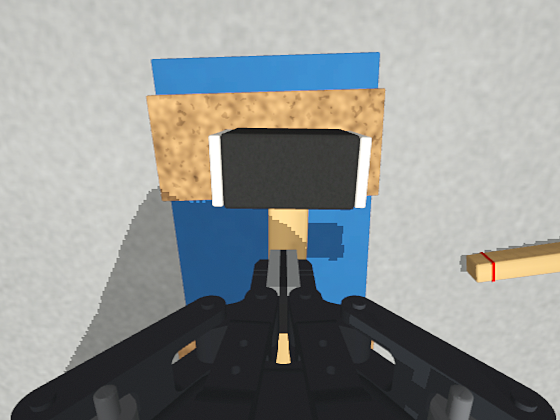

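Run:
```python
import cv2
im=cv2.imread("pics/w2.png"); cv2.imwrite("pics/w2z.png",cv2.resize(im[190:390,180:390],(630,600),interpolation=cv2.INTER_CUBIC))
```

```text
(no output)
```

View pics/w2z.png

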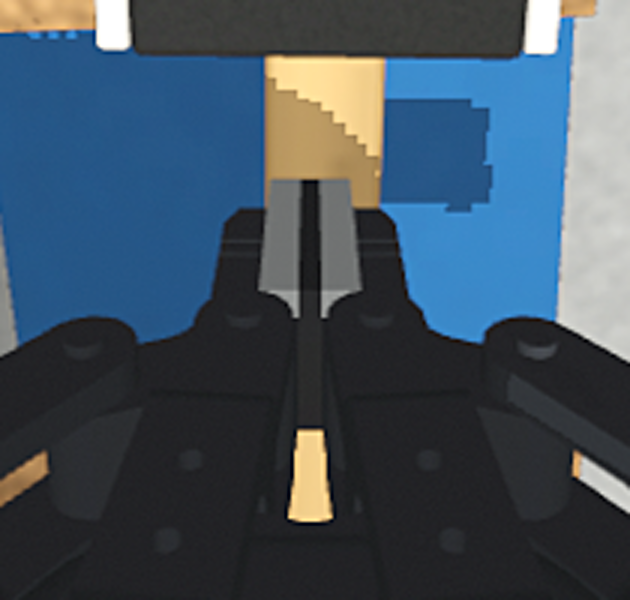

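The fingers shut just above the handle instead of around it. Their tips end at row 250, about 30 mm short of the nominal TCP. I'll open and descend in guarded steps.

Emit:
apply_moves:
  rows:
    - {"slide":[0,0,0],"dr":[0,0,0],"hand":1}
    - {"slide":[0,0,0],"dr":[0,0,0],"hand":1}
    - {"slide":[0,0,0],"dr":[0,0,0],"hand":1}
    - {"slide":[0,0,0],"dr":[0,0,0],"hand":1}
    - {"slide":[0,0,0],"dr":[0,0,0],"hand":1}
    - {"slide":[0,0,0],"dr":[0,0,0],"hand":1}
    - {"slide":[0,0,5],"dr":[0,0,0],"hand":1}
    - {"slide":[0,0,10],"dr":[0,0,0],"hand":1}
    - {"slide":[0,0,15],"dr":[0,0,0],"hand":1}
    - {"slide":[0,0,18],"dr":[0,0,0],"hand":1}
    - {"slide":[0,0,18],"dr":[0,0,0],"hand":1}

```text
t: 5.95
ee_pos: [0.5163, -0.3205, 0.0047]
tcp_rot: [-0.0, 1.0, 0.016, -0.0]
contact_force: [-0.6, -0.2, -0.3]
width: 0.0853
grasp_force: 0.0
```

Run:
```python
from h import *
C,im=grab("wrist"); s=bot.read_state();print(s['ee_pos'],s['contact_force'],s['width'])
T,it=grab("scene")
a=cv2.resize(im,(560,420)); b=cv2.resize(it[110:215,190:330],(560,420),interpolation=cv2.INTER_CUBIC)
cv2.imwrite("pics/w3.png",cv2.resize(np.hstack([a,b]),(800,300)))
```

```text
[ 0.5165224  -0.32064489  0.00504064] [-0.42995411 -0.03776767 -0.34333208] 0.08580461979054388
```

View pics/w3.png

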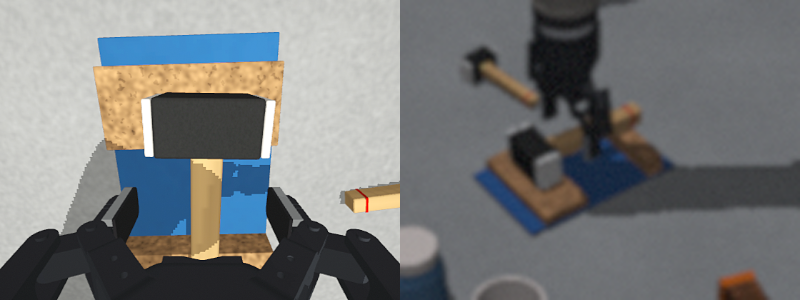

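Emit:
apply_moves:
  rows:
    - {"slide":[0,2,5],"dr":[0,0,0],"hand":1}
    - {"slide":[0,2,9],"dr":[0,0,0],"hand":1}
    - {"slide":[0,2,13],"dr":[0,0,0],"hand":1}
    - {"slide":[0,2,13],"dr":[0,0,0],"hand":1}

```text
t: 6.55
ee_pos: [0.5162, -0.3224, -0.0084]
tcp_rot: [-0.0, 1.0, 0.016, -0.001]
contact_force: [0.5, 0.4, -0.1]
width: 0.0853
grasp_force: 0.0
```

Emit:
apply_moves:
  rows:
    - {"slide":[0,0,0],"dr":[0,0,0],"hand":-1}
    - {"slide":[0,0,0],"dr":[0,0,0],"hand":-1}
    - {"slide":[0,0,0],"dr":[0,0,0],"hand":-1}
    - {"slide":[0,0,0],"dr":[0,0,0],"hand":-1}
    - {"slide":[0,0,0],"dr":[0,0,0],"hand":-1}
    - {"slide":[0,0,0],"dr":[0,0,0],"hand":-1}
    - {"slide":[0,0,0],"dr":[0,0,0],"hand":-1}
  force: 110

```text
t: 7.42
ee_pos: [0.5169, -0.323, -0.0074]
tcp_rot: [0.0, 1.0, 0.016, 0.0]
contact_force: [-0.7, -0.2, 3.7]
width: 0.0183
grasp_force: 108.1
```

Emit:
apply_moves:
  rows:
    - {"slide":[0,0,-5],"dr":[0,0,0],"hand":-1}
    - {"slide":[0,0,-20],"dr":[0,0,0],"hand":-1}
    - {"slide":[0,0,-50],"dr":[0,0,0],"hand":-1}
    - {"slide":[0,0,-80],"dr":[0,0,0],"hand":-1}
    - {"slide":[0,0,-80],"dr":[0,0,0],"hand":-1}
    - {"slide":[0,0,-80],"dr":[0,0,0],"hand":-1}

```text
t: 8.18
ee_pos: [0.5156, -0.322, 0.071]
tcp_rot: [-0.001, 1.0, 0.017, -0.001]
contact_force: [-1.2, 0.7, -4.0]
width: 0.0183
grasp_force: 107.5
```

```bash
python3 -c "
from h import *
plan([.427,-.076,.075],-.230);s=bot.read_state();print(s['width'],s['wrist_torque'])"
```

```text
slide [ -80.5 -248.8   -3.5] dr [-0.001   0.0023  0.263 ]
0.018311770570617062 [0.02130841 0.10034944 0.02633247]
```

Emit:
apply_moves:
  rows:
    - {"slide":[-16,-50,-3],"dr":[0,0,0.053],"hand":-1}
    - {"slide":[-32,-99,-3],"dr":[0,0,0.105],"hand":-1}
    - {"slide":[-48,-149,-3],"dr":[0,0,0.158],"hand":-1}
    - {"slide":[-64,-199,-3],"dr":[0,0,0.21],"hand":-1}
    - {"slide":[-80,-249,-3],"dr":[0,0,0.263],"hand":-1}
    - {"slide":[-80,-249,-3],"dr":[0,0,0.263],"hand":-1}
    - {"slide":[-80,-249,-3],"dr":[0,0,0.263],"hand":-1}
    - {"slide":[-80,-249,-3],"dr":[0,0,0.263],"hand":-1}

```text
t: 9.18
ee_pos: [0.4284, -0.0777, 0.0747]
tcp_rot: [0.0, 0.993, -0.116, -0.0]
contact_force: [0.1, -0.0, -3.6]
width: 0.0179
grasp_force: 108.1
```

```bash
cat > wr.py <<'E'
from h import *
C,im=grab("wrist"); cv2.imwrite("pics/w4.png",im); print(bot.read_state()['ee_pos'])
hsv=cv2.cvtColor(im,cv2.COLOR_BGR2HSV)
o=((hsv[...,0]<14)&(hsv[...,1]>170)&(hsv[...,2]>150)).astype(np.uint8)
k,l,s,c=cv2.connectedComponentsWithStats(o); print(s[1:][s[1:,4]>60],c[1:][s[1:,4]>60])
print(w2px(C,[[.496,-.0155,.068]]))
for t in ["wedge","mallet_head","rail_end"]:
    print(t,[(r['p'],[int(b*q) for b,q in zip(r['box'],(560,420,560,420))]) for r in bot.look_for(t,"wrist")][:2])
E
python3 wr.py
```

```text
[ 0.4285075  -0.07770669  0.07480086]
[] []
[[152.30821329 157.55461307]]
wedge [(0.66, [0, 111, 166, 178])]
mallet_head [(0.73, [182, 131, 391, 366])]
rail_end [(0.56, [0, 1, 168, 222])]
```

View pics/w4.png

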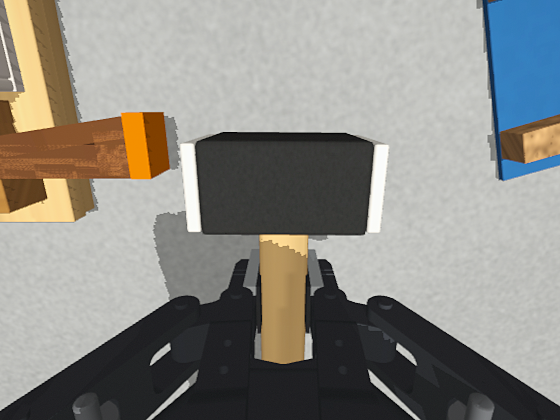

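Run:
```python
from h import *
C=cam("wrist"); im=cv2.imread("pics/w4.png")
for r in (120,140,160,172): print(r,[tuple(int(v) for v in im[r,c]) for c in range(118,174,4)])
print(px2w(C,[[152,113],[149,178]],.068).round(4).tolist(),px2w(C,[[166,112],[168,170]],.036).round(4).tolist())
print("plank corner/edge",px2w(C,[[72,222],[97,208],[57,0]],.035).round(4).tolist())
print("head top corners @.146",px2w(C,[[197,140],[369,140],[197,234],[368,234]],.146).round(4).tolist())
```

```text
120 [(47, 85, 137), (0, 138, 239), (0, 144, 244), (0, 143, 244), (0, 144, 244), (0, 143, 244), (0, 154, 255), (0, 54, 110), (0, 63, 128), (0, 63, 127), (0, 64, 128), (0, 62, 127), (130, 132, 129), (127, 131, 130)]
140 [(47, 83, 135), (49, 83, 135), (0, 147, 248), (0, 144, 244), (0, 144, 244), (0, 143, 243), (0, 144, 244), (0, 80, 160), (0, 63, 128), (0, 64, 128), (0, 63, 128), (0, 63, 128), (51, 83, 129), (128, 132, 131)]
160 [(64, 114, 177), (56, 102, 162), (66, 111, 172), (0, 144, 244), (0, 144, 244), (0, 144, 244), (0, 144, 244), (0, 146, 246), (0, 61, 124), (0, 63, 127), (0, 63, 128), (0, 64, 129), (0, 62, 127), (135, 135, 130)]
172 [(53, 96, 154), (55, 102, 162), (52, 95, 153), (0, 137, 237), (0, 143, 244), (0, 143, 244), (0, 144, 244), (0, 144, 244), (0, 94, 183), (0, 63, 128), (0, 62, 127), (70, 93, 136), (201, 204, 200), (186, 191, 190)]
[[0.5198, -0.0234, 0.068], [0.4851, -0.0086, 0.068]] [[0.5209, -0.0199, 0.036], [0.484, -0.0081, 0.036]]
plank corner/edge [[0.4634, 0.0744, 0.035], [0.4692, 0.052, 0.035], [0.5969, 0.0223, 0.035]]
head top corners @.146 [[0.5019, -0.0658, 0.146], [0.489, -0.1206, 0.146], [0.4703, -0.0555, 0.146], [0.4562, -0.1153, 0.146]]
```

Run:
```python
from h import *
C=cam("wrist")
for a,z in (([[144.5,112],[151,178]],.068),([[165.5,112],[167,173]],.036)):
    w=px2w(C,a,z); m=w.mean(0); d=w[0]-w[1]; print(m.round(4),np.linalg.norm(d).round(4),np.arctan2(d[1],d[0]).round(3))
w=px2w(C,[[197,140],[369,140],[197,234],[368,234]],.146); print(w.mean(0)); d=w[0]+w[2]-w[1]-w[3]; print(np.arctan2(d[1],d[0])-np.pi/2)
s=bot.read_state();c,n=np.cos(-.23),np.sin(-.23);print(s['ee_pos'][:2]+55e-3*np.array([c,n]))
```

```text
[ 0.503  -0.0146  0.068 ] 0.0377 -0.263
[ 0.5016 -0.0132  0.036 ] 0.041 -0.32
[ 0.47934696 -0.08929697  0.146     ]
-0.23167929017936784
[ 0.48214877 -0.08979531]
```

The wrist picture shows the mallet head at (283,183) facing the orange wedge end, whose top front edge runs (144,112)–(151,178). The gap is about 44 mm, with a lateral error of about 5 mm and a yaw of -0.23.

Emit:
apply_moves:
  rows:
    - {"slide":[5,0,25],"dr":[0,0,0],"hand":-1}
    - {"slide":[5,0,50],"dr":[0,0,0],"hand":-1}
    - {"slide":[5,0,71],"dr":[0,0,0],"hand":-1}
    - {"slide":[5,-12,71],"dr":[0,0,0],"hand":-1}
    - {"slide":[5,-20,71],"dr":[0,0,0],"hand":-1}
    - {"slide":[5,-25,71],"dr":[0,0,0],"hand":-1}
    - {"slide":[5,-25,71],"dr":[0,0,0],"hand":-1}

```text
t: 10.25
ee_pos: [0.44, -0.0525, 0.005]
tcp_rot: [-0.0, 0.993, -0.114, 0.001]
contact_force: [-0.6, 0.2, -3.2]
width: 0.018
grasp_force: 107.9
```

```bash
sed -i 's/w4.png/w5.png/' wr.py; python3 wr.py
```

```text
[ 0.43966653 -0.0531235   0.00479285]
[] []
[[152.03010474 199.14387174]]
wedge [(0.85, [2, 124, 172, 231])]
mallet_head [(0.86, [181, 131, 389, 364])]
rail_end [(0.88, [0, 0, 175, 278])]
```

View pics/w5.png

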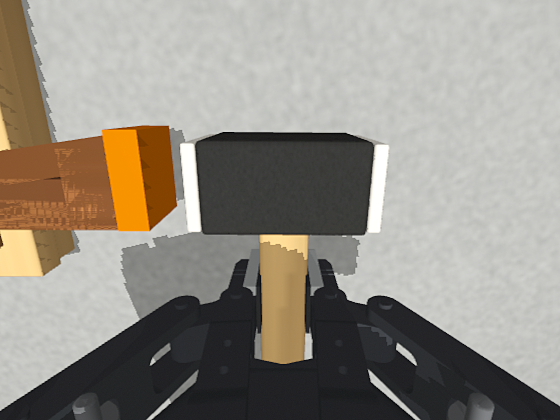

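Run:
```python
from h import *
C=cam("wrist"); c,s=np.cos(-.23),np.sin(-.23); U=np.array([c,s,0]);V=np.array([-s,c,0])
w=px2w(C,[[137,128],[150,230]],.068);h=px2w(C,[[197,140],[369,140],[197,234],[368,234]],.0755)
for a in (w,h): print((a@U).round(4),(a@V).round(4),np.linalg.norm(a[0]-a[1]))
```

```text
[0.5119 0.4739] [0.0983 0.0987] 0.03796722092790341
[0.5085 0.5085 0.4754 0.4754] [0.0758 0.0196 0.0786 0.0172] 0.05619872942002399
```

Emit:
apply_moves:
  rows:
    - {"slide":[0,-5,0],"dr":[0,0,0],"hand":-1}
    - {"slide":[0,-9,0],"dr":[0,0,0],"hand":-1}
    - {"slide":[0,-12,0],"dr":[0,0,0],"hand":-1}
    - {"slide":[0,-15,0],"dr":[0,0,0],"hand":-1}
    - {"slide":[0,-18,0],"dr":[0,0,0],"hand":-1}
    - {"slide":[0,-21,0],"dr":[0,0,0],"hand":-1}
    - {"slide":[0,-24,0],"dr":[0,0,0],"hand":-1}

```text
t: 11.32
ee_pos: [0.4438, -0.0324, 0.0042]
tcp_rot: [0.001, 0.993, -0.116, -0.001]
contact_force: [-2.1, -6.2, -1.3]
width: 0.0185
grasp_force: 108.6
```

Emit:
apply_moves:
  rows:
    - {"slide":[0,6,0],"dr":[0,0,0],"hand":-1}
    - {"slide":[0,9,0],"dr":[0,0,0],"hand":-1}
    - {"slide":[0,9,0],"dr":[0,0,0],"hand":-1}
    - {"slide":[0,9,0],"dr":[0,0,0],"hand":-1}

```text
t: 11.82
ee_pos: [0.4426, -0.0383, 0.0042]
tcp_rot: [-0.0, 0.993, -0.115, 0.0]
contact_force: [0.3, -0.2, -2.9]
width: 0.0182
grasp_force: 108.3
```

```bash
cat > v.py <<'E'
from h import *
C,im=grab("wrist"); s=bot.read_state(); V=np.array([.228,.9737,0])
hsv=cv2.cvtColor(im,cv2.COLOR_BGR2HSV)
m=(im[...,2]>200)&(im[...,1]>120)&(im[...,1]<165)&(im[...,0]<20); rows=range(150,215,5)
e=[[np.flatnonzero(m[r]).max()+.5,r] for r in rows if m[r].sum()>5]
w=px2w(C,e,.068); print('t',s['t'],'face v',np.median(w@V).round(4),len(e),'tcp v',(s['ee_pos']@V).round(4),'gap',(np.median(w@V)-s['ee_pos']@V-.035).round(4),'q',s['q'].round(2))
E
python3 v.py
```

```text
t 11.875 face v 0.1046 13 tcp v 0.0636 gap 0.006 q [ 0.19  0.33 -0.17  2.04  0.08  0.78 -1.83]
```

Emit:
apply_moves:
  rows:
    - {"slide":[0,-3,0],"dr":[0,0,0],"hand":-1}
    - {"slide":[0,-6,0],"dr":[0,0,0],"hand":-1}
    - {"slide":[0,-9,0],"dr":[0,0,0],"hand":-1}
    - {"slide":[0,-12,0],"dr":[0,0,0],"hand":-1}
    - {"slide":[0,-15,0],"dr":[0,0,0],"hand":-1}
    - {"slide":[0,-18,0],"dr":[0,0,0],"hand":-1}

```text
t: 12.62
ee_pos: [0.4458, -0.0236, 0.0042]
tcp_rot: [0.001, 0.993, -0.116, -0.001]
contact_force: [-2.2, -5.9, -1.3]
width: 0.0185
grasp_force: 108.6
```

Emit:
apply_moves:
  rows:
    - {"slide":[0,6,0],"dr":[0,0,0],"hand":-1}
    - {"slide":[0,6,0],"dr":[0,0,0],"hand":-1}
    - {"slide":[0,6,0],"dr":[0,0,0],"hand":-1}

```text
t: 13.0
ee_pos: [0.4454, -0.0264, 0.0042]
tcp_rot: [-0.0, 0.993, -0.115, 0.0]
contact_force: [0.2, 0.2, -2.9]
width: 0.0183
grasp_force: 108.2
```

```bash
python3 v.py
```

```text
t 13.05 face v 0.1138 13 tcp v 0.0758 gap 0.003 q [ 0.17  0.34 -0.18  2.03  0.08  0.78 -1.86]
```

Emit:
apply_moves:
  rows:
    - {"slide":[0,-3,0],"dr":[0,0,0],"hand":-1}
    - {"slide":[0,-6,0],"dr":[0,0,0],"hand":-1}
    - {"slide":[0,-9,0],"dr":[0,0,0],"hand":-1}
    - {"slide":[0,-12,0],"dr":[0,0,0],"hand":-1}

```text
t: 13.55
ee_pos: [0.4473, -0.0176, 0.0042]
tcp_rot: [0.001, 0.993, -0.116, -0.001]
contact_force: [-1.2, -5.8, -1.1]
width: 0.0185
grasp_force: 108.6
```

Emit:
apply_moves:
  rows:
    - {"slide":[0,6,0],"dr":[0,0,0],"hand":-1}
    - {"slide":[0,6,0],"dr":[0,0,0],"hand":-1}
    - {"slide":[0,3,0],"dr":[0,0,0],"hand":-1}
    - {"slide":[0,0,0],"dr":[0,0,0],"hand":-1}
    - {"slide":[0,-3,0],"dr":[0,0,0],"hand":-1}
    - {"slide":[0,-6,0],"dr":[0,0,0],"hand":-1}

```text
t: 14.3
ee_pos: [0.4487, -0.0115, 0.0042]
tcp_rot: [0.001, 0.993, -0.116, -0.001]
contact_force: [-2.0, -6.5, -0.9]
width: 0.0181
grasp_force: 108.6
```

Emit:
apply_moves:
  rows:
    - {"slide":[0,6,0],"dr":[0,0,0],"hand":-1}
    - {"slide":[0,6,0],"dr":[0,0,0],"hand":-1}
    - {"slide":[0,3,0],"dr":[0,0,0],"hand":-1}
    - {"slide":[0,0,0],"dr":[0,0,0],"hand":-1}
    - {"slide":[0,-3,0],"dr":[0,0,0],"hand":-1}
    - {"slide":[0,-5,0],"dr":[0,0,0],"hand":-1}

```text
t: 15.05
ee_pos: [0.4498, -0.0065, 0.0042]
tcp_rot: [0.001, 0.993, -0.116, -0.001]
contact_force: [-2.0, -4.4, -0.5]
width: 0.0186
grasp_force: 108.6
```

Emit:
apply_moves:
  rows:
    - {"slide":[0,6,0],"dr":[0,0,0],"hand":-1}
    - {"slide":[0,6,0],"dr":[0,0,0],"hand":-1}
    - {"slide":[0,3,0],"dr":[0,0,0],"hand":-1}
    - {"slide":[0,0,0],"dr":[0,0,0],"hand":-1}
    - {"slide":[0,-3,0],"dr":[0,0,0],"hand":-1}
    - {"slide":[0,-5,0],"dr":[0,0,0],"hand":-1}

```text
t: 15.8
ee_pos: [0.451, -0.0016, 0.0042]
tcp_rot: [0.001, 0.993, -0.116, -0.001]
contact_force: [-1.9, -5.3, -0.8]
width: 0.0182
grasp_force: 108.7
```

Emit:
apply_moves:
  rows:
    - {"slide":[0,6,0],"dr":[0,0,0],"hand":-1}
    - {"slide":[0,6,0],"dr":[0,0,0],"hand":-1}
    - {"slide":[0,3,0],"dr":[0,0,0],"hand":-1}
    - {"slide":[0,0,0],"dr":[0,0,0],"hand":-1}
    - {"slide":[0,-3,0],"dr":[0,0,0],"hand":-1}
    - {"slide":[0,-5,0],"dr":[0,0,0],"hand":-1}

```text
t: 16.55
ee_pos: [0.452, 0.0028, 0.0042]
tcp_rot: [0.002, 0.993, -0.116, -0.001]
contact_force: [-1.1, -6.5, -0.4]
width: 0.0184
grasp_force: 108.8
```

Emit:
apply_moves:
  rows:
    - {"slide":[0,6,0],"dr":[0,0,0],"hand":-1}
    - {"slide":[0,6,0],"dr":[0,0,0],"hand":-1}
    - {"slide":[0,3,0],"dr":[0,0,0],"hand":-1}
    - {"slide":[0,0,0],"dr":[0,0,0],"hand":-1}
    - {"slide":[0,-2,0],"dr":[0,0,0],"hand":-1}
    - {"slide":[0,-4,0],"dr":[0,0,0],"hand":-1}

```text
t: 17.3
ee_pos: [0.4529, 0.0066, 0.0042]
tcp_rot: [0.002, 0.993, -0.116, -0.001]
contact_force: [-2.9, -5.9, -1.0]
width: 0.0183
grasp_force: 108.9
```

Emit:
apply_moves:
  rows:
    - {"slide":[0,6,0],"dr":[0,0,0],"hand":-1}
    - {"slide":[0,6,0],"dr":[0,0,0],"hand":-1}
    - {"slide":[0,3,0],"dr":[0,0,0],"hand":-1}
    - {"slide":[0,0,0],"dr":[0,0,0],"hand":-1}
    - {"slide":[0,-2,0],"dr":[0,0,0],"hand":-1}
    - {"slide":[0,-4,0],"dr":[0,0,0],"hand":-1}

```text
t: 18.05
ee_pos: [0.4537, 0.0105, 0.0042]
tcp_rot: [0.002, 0.993, -0.116, -0.001]
contact_force: [-2.4, -5.4, -0.1]
width: 0.0185
grasp_force: 109.0
```

Emit:
apply_moves:
  rows:
    - {"slide":[0,6,0],"dr":[0,0,0],"hand":-1}
    - {"slide":[0,6,0],"dr":[0,0,0],"hand":-1}
    - {"slide":[0,3,0],"dr":[0,0,0],"hand":-1}
    - {"slide":[0,0,0],"dr":[0,0,0],"hand":-1}
    - {"slide":[0,-2,0],"dr":[0,0,0],"hand":-1}
    - {"slide":[0,-3,0],"dr":[0,0,0],"hand":-1}

```text
t: 18.8
ee_pos: [0.454, 0.0118, 0.0042]
tcp_rot: [0.003, 0.993, -0.117, -0.001]
contact_force: [-3.5, -9.4, 1.1]
width: 0.0183
grasp_force: 109.4
```

Emit:
apply_moves:
  rows:
    - {"slide":[0,6,0],"dr":[0,0,0],"hand":-1}
    - {"slide":[0,6,0],"dr":[0,0,0],"hand":-1}
    - {"slide":[0,3,0],"dr":[0,0,0],"hand":-1}
    - {"slide":[0,1,0],"dr":[0,0,0],"hand":-1}
    - {"slide":[0,0,0],"dr":[0,0,0],"hand":-1}
    - {"slide":[0,-1,0],"dr":[0,0,0],"hand":-1}
    - {"slide":[0,-1,0],"dr":[0,0,0],"hand":-1}

```text
t: 19.68
ee_pos: [0.4539, 0.0121, 0.0042]
tcp_rot: [0.003, 0.993, -0.117, -0.001]
contact_force: [-3.9, -9.4, 2.8]
width: 0.0187
grasp_force: 109.4
```

Emit:
apply_moves:
  rows:
    - {"slide":[0,6,0],"dr":[0,0,0],"hand":-1}
    - {"slide":[0,6,0],"dr":[0,0,0],"hand":-1}
    - {"slide":[0,3,0],"dr":[0,0,0],"hand":-1}
    - {"slide":[0,1,0],"dr":[0,0,0],"hand":-1}
    - {"slide":[0,0,0],"dr":[0,0,0],"hand":-1}
    - {"slide":[0,-1,0],"dr":[0,0,0],"hand":-1}
    - {"slide":[0,-1,0],"dr":[0,0,0],"hand":-1}

```text
t: 20.55
ee_pos: [0.454, 0.0123, 0.0042]
tcp_rot: [0.003, 0.993, -0.117, -0.002]
contact_force: [-4.6, -10.7, 3.6]
width: 0.0187
grasp_force: 109.6
```

Emit:
apply_moves:
  rows:
    - {"slide":[0,6,0],"dr":[0,0,0],"hand":-1}
    - {"slide":[0,6,0],"dr":[0,0,0],"hand":-1}
    - {"slide":[0,3,0],"dr":[0,0,0],"hand":-1}
    - {"slide":[0,1,0],"dr":[0,0,0],"hand":-1}
    - {"slide":[0,0,0],"dr":[0,0,0],"hand":-1}
    - {"slide":[0,-0.5,0],"dr":[0,0,0],"hand":-1}
    - {"slide":[0,-0.5,0],"dr":[0,0,0],"hand":-1}

```text
t: 21.42
ee_pos: [0.4541, 0.0125, 0.0042]
tcp_rot: [0.004, 0.993, -0.117, -0.002]
contact_force: [-5.2, -13.8, 3.2]
width: 0.0186
grasp_force: 109.7
```

Emit:
apply_moves:
  rows:
    - {"slide":[0,10,0],"dr":[0,0,0],"hand":-1}
    - {"slide":[0,30,0],"dr":[0,0,0],"hand":-1}
    - {"slide":[0,60,0],"dr":[0,0,0],"hand":-1}
    - {"slide":[0,60,-30],"dr":[0,0,0],"hand":-1}
    - {"slide":[0,60,-70],"dr":[0,0,0],"hand":-1}
    - {"slide":[0,60,-70],"dr":[0,0,0],"hand":-1}
    - {"slide":[0,60,-70],"dr":[0,0,0],"hand":-1}

```text
t: 22.3
ee_pos: [0.4416, -0.0388, 0.0734]
tcp_rot: [-0.0, 0.994, -0.114, -0.001]
contact_force: [-0.5, 0.1, -4.4]
width: 0.0185
grasp_force: 108.8
```

Run:
```python
from h import *
C,im=grab("wrist"); cv2.imwrite("pics/w6.png",im); s=bot.read_state(); print(s['contact_force'],s['wrist_torque'],R.from_quat(s['tcp_rot'],scalar_first=True).as_matrix().round(3))
plan([.517,-.320,.075],.045)
```

```text
[ 0.14652151 -0.28827766 -3.97852071] [-0.012609    0.09994009 -0.04576214] [[ 0.974 -0.226 -0.003]
 [-0.226 -0.974  0.001]
 [-0.003 -0.    -1.   ]]
slide [137.8 256.4  -2.6] dr [-0.0005  0.003  -0.2735]
```

View pics/w6.png

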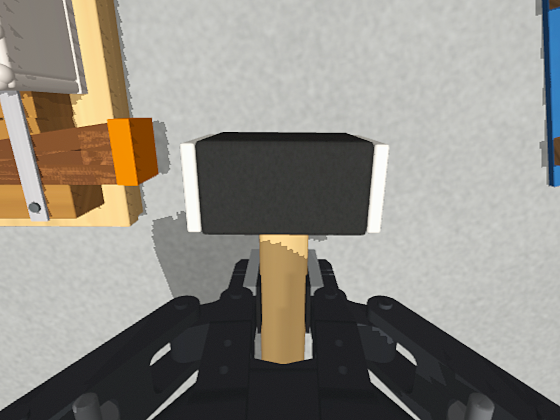

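The mallet is still square in the grip, with its head at (283,183). The wedge has been driven in, its face now at (145,150), close to the plank. Returning to the rest.

Emit:
apply_moves:
  rows:
    - {"slide":[23,43,-3],"dr":[0,0,-0.046],"hand":-1}
    - {"slide":[46,85,-3],"dr":[0,0,-0.09],"hand":-1}
    - {"slide":[69,128,-3],"dr":[0,0,-0.137],"hand":-1}
    - {"slide":[92,171,-3],"dr":[0,0,-0.182],"hand":-1}
    - {"slide":[115,214,-3],"dr":[0,0.003,-0.228],"hand":-1}
    - {"slide":[138,256,-3],"dr":[0,0.003,-0.273],"hand":-1}
    - {"slide":[138,256,-3],"dr":[0,0.003,-0.273],"hand":-1}
    - {"slide":[138,256,-3],"dr":[0,0.003,-0.273],"hand":-1}
    - {"slide":[138,256,-3],"dr":[0,0.003,-0.273],"hand":-1}

```text
t: 23.48
ee_pos: [0.5181, -0.3182, 0.0761]
tcp_rot: [-0.001, 1.0, 0.023, 0.001]
contact_force: [0.2, -0.6, -3.1]
width: 0.0185
grasp_force: 108.8
```

Run:
```python
from h import *
plan([.517,-.320,-.0065],.04)
C,im=grab("wrist");cv2.imwrite("pics/w7.png",im)
```

```text
slide [-1.3  1.9 82.6] dr [-0.0021 -0.0015  0.0056]
```

View pics/w7.png

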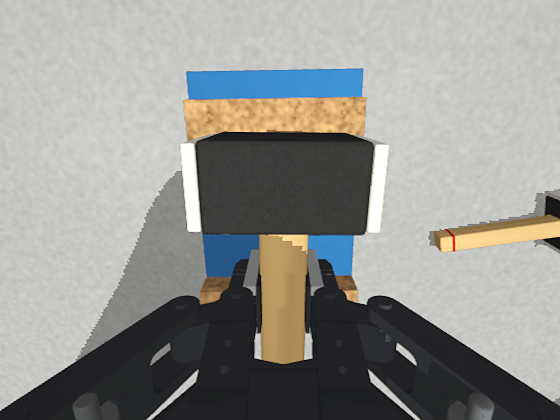

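The mallet hangs centred over the rest: head at (283,183), cork block rows 98–135, batten at row 285. Lowering.

Emit:
apply_moves:
  rows:
    - {"slide":[-1,2,25],"dr":[0,0,0],"hand":-1}
    - {"slide":[-1,2,50],"dr":[0,0,0],"hand":-1}
    - {"slide":[-1,2,70],"dr":[0,0,0],"hand":-1}
    - {"slide":[-1,2,76],"dr":[0,0,0],"hand":-1}
    - {"slide":[-1,2,79],"dr":[0,0,0],"hand":-1}
    - {"slide":[-1,2,82],"dr":[0,0,0],"hand":-1}
    - {"slide":[-1,2,83],"dr":[0,0,0],"hand":-1}
    - {"slide":[-1,2,83],"dr":[0,0,0],"hand":-1}

```text
t: 24.52
ee_pos: [0.5177, -0.323, -0.0054]
tcp_rot: [0.0, 1.0, 0.021, 0.002]
contact_force: [-0.5, -0.2, -3.5]
width: 0.0185
grasp_force: 108.9
```

Emit:
apply_moves:
  rows:
    - {"slide":[0,0,1],"dr":[0,0,0],"hand":-1}
    - {"slide":[0,0,2],"dr":[0,0,0],"hand":-1}
    - {"slide":[0,0,3],"dr":[0,0,0],"hand":-1}
    - {"slide":[0,0,3],"dr":[0,0,0],"hand":-1}

```text
t: 25.02
ee_pos: [0.5177, -0.323, -0.0074]
tcp_rot: [0.0, 1.0, 0.021, 0.002]
contact_force: [-1.7, 1.6, 4.4]
width: 0.0183
grasp_force: 110.1
```

Emit:
apply_moves:
  rows:
    - {"slide":[0,0,-1],"dr":[0,0,0],"hand":-0.4}
    - {"slide":[0,0,-1],"dr":[0,0,0],"hand":-0.2}
    - {"slide":[0,0,-1],"dr":[0,0,0],"hand":0.2}
    - {"slide":[0,0,-1],"dr":[0,0,0],"hand":0.6}
    - {"slide":[0,0,-1],"dr":[0,0,0],"hand":1}
    - {"slide":[0,0,-1],"dr":[0,0,0],"hand":1}
    - {"slide":[0,0,-1],"dr":[0,0,0],"hand":1}
    - {"slide":[0,0,-1],"dr":[0,0,0],"hand":1}
    - {"slide":[0,0,-15],"dr":[0,0,0],"hand":1}
    - {"slide":[0,0,-40],"dr":[0,0,0],"hand":1}
    - {"slide":[0,0,-80],"dr":[0,0,0],"hand":1}
    - {"slide":[-30,0,-140],"dr":[0,0,0],"hand":1}
    - {"slide":[-60,0,-200],"dr":[0,0,0],"hand":1}
    - {"slide":[-70,0,-240],"dr":[0,0,0],"hand":1}
    - {"slide":[-70,0,-240],"dr":[0,0,0],"hand":1}

```text
t: 26.9
ee_pos: [0.4484, -0.3284, 0.2378]
tcp_rot: [0.004, 1.0, 0.02, 0.006]
contact_force: [-0.5, 0.2, 0.1]
width: 0.0853
grasp_force: 0.0
```

Run:
```python
from h import *
C,a=grab("wrist"); T,b=grab("top")
b=cv2.resize(b[120:290,170:410],(560,397)); cv2.imwrite("pics/end.png",cv2.resize(np.hstack([a[:397],b]),(800,284)))
```

```text
(no output)
```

View pics/end.png

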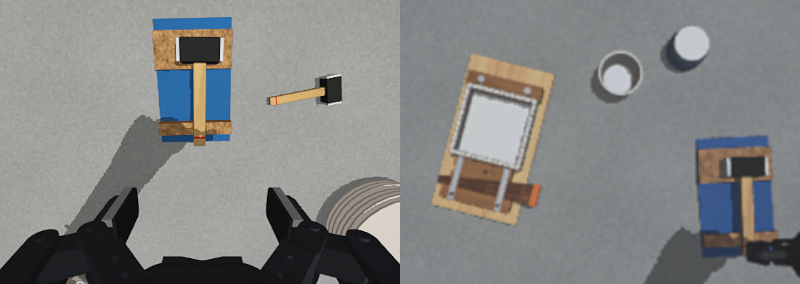

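The mallet lies level on its rest (handle at (200,100), head at (200,50) in the left panel). The gripper is clear and the wedge is driven in.

```bash
python3 -c "
from bench import bot
print(bot.job_done())"
```

```text
the job is handed in; nothing more can be done
None
```

I drove the wedge about 50 mm in with short taps until it hardly moved (last tap about 14.5 N, above the 11 N suggested but under the 20 N limit), laid the mallet back on its blue rest, let go, and handed the job in at about 27 s; no verdict came back.

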